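# Add the second slotted weight to the bushing tester

### The arm

A 6-joint arm with a two-finger parallel gripper is mounted at the origin on the work surface. World frame = base frame: x ahead of the robot, y to its left, z up, the work surface at z = 0. Lengths are in m, angles in degrees, forces in N, time in s.
With the tool pointing down it reaches from about 0.4 to 0.825 m from the base axis. Payload 7 kg.
Tool frame: the origin (TCP) lies on the centre line of the jaws, within the pads' length; the fingertips stand 22 mm ahead of it and the grasp point (between the pads) lies 3 mm ahead of it; z points along the fingers, y is the line along which they close (so a half turn about z gives the same grasp; the last joint's range is limited). The gripper opens to 88 mm and grips with 3 to 60 N. Pads are 19 mm wide; open, the fingers measure 130 mm over their backs; the gripper's body (78 mm by 193 mm) begins 47 mm behind the grasp point.
Start: joints at [-59.868, 20.546, 0.682, 0, -70.136, -16.507], TCP at [0.159, -0.656, 0.249] pointing down, gripper open.
Joint ranges: [-176.03, 176.03], [-82.01, 121.73], [-58.28, 71.71], [-173.87, 95.51], [-174.79, -0.11], [-173.66, 173.66]. Speed limits (degrees/s): [136.94, 136.94, 172.46, 180, 180, 180].

### API

Orientations are given as [roll, pitch, yaw] about the fixed x, y, z axes, in that order (R = Rz(yaw) Ry(pitch) Rx(roll)).
In Python, from plant import get_state, cams, r gives the robot as it stands.
- The arm moves only by the tool apply_moves, never from a script. Its argument "targets" is a list of rows, each an object with "dp": the shift along the world's x, y, z in m, a list of three; "yaw": the turn about the world's z in degrees. In form: [{"dp": [x, y, z], "yaw": yaw}, ...]. A call has 1 to 20 rows; each row is the pose to reach, as a shift and turn from the pose commanded when the call began; what a row does not reach only later rows make up. A row lasts 1/12 s, in which the tool goes at most 41.7 mm and 7.16 degrees, less where a joint would pass 70% of its speed; a pose out of reach is approached as far as the arm can. A call with a gripper value outside its range is refused whole. "grip" is the gripper command: -1 is fully open, 1 is shut, values between are in proportion, set as the call begins (left out, the last holds). The fingers move at their own pace and stop on an object; "squeeze" is the grip in N (left out, the last holds). Time passes only in rows, so rows that repeat a pose let the fingers close. It gives the time, the measured TCP pose, the force, the opening and the grip force at its end, in the units of the state.
- get_state(): the state, without advancing time (a new reading comes with each control period).
- cams.capture(name): name is "side" or "top"; returns a dict with "image" (480x640x3 uint8, red, green, blue), "range_z" (480x640 float32, m along the optical axis (not along the pixel's ray), 0 where there is no reading), "fx", "fy", "cx", "cy" (pixels), "R" (3x3) and "t" (3): a world point X has camera coordinates R X + t. Camera axes: x right, y down, z forward; pixel columns grow to the right and rows downward; lengths in m; the calibration is good to about 2 mm. A picture is of the moment at which its call begins.
- r.close_job(): hands the job in; it is judged then, once.
The state is a dict: "time_s": time; "joints": joint angles; "qd": joint speeds; "joint_torque": joint torques, N m; "tcp_pos": TCP position; "eef_rot": TCP orientation; "contact_force": force on the tool from outside, world axes, zero at the start; "moment": the same for the moment, N m; "gripper_width": finger opening in m; "gripper_force": force on a finger pad.
Only numpy, scipy, OpenCV 4.12 (cv2) and the standard library are available. Lean on these libraries where they do the work, as an engineer would, in place of code of your own. Each camera call takes 0.05 s, during which the arm holds its last target. There are 200 camera calls.

### The job

Take the loose big slotted weight by its fin and slide it sideways onto the bushing tester's stem, above the weight already there, with its slot pointing opposite to that lower weight's slot (within about 30 degrees). Push it home by feel until the stem bears on the trim screw at the end of the slot, and keep up a steady push of about 7 or 8 N for half a second (at least 5 N; never more than 10 N, as the stem's guide is delicate), then lower it gently to lie flat on the lower weight and let go. Leave the lower weight as it is, flat on its foot, and leave the other loose things on the counter where they are.

Things in the scene. Friction and masses are not known exactly. Their poses are not given: they have to be found in the camera images.
- upper_centre (a point): the loose big weight, to be added: steel disc, 64 mm across, 12 mm thick, 0.2 to 0.4 kg, lying on the counter fin up, with a radial slot 13 mm wide that ends flat 5 mm past the disc's axis. In that end sits a stiff trim screw. This point: disc's axis, 6 mm above its underside; x points out through the slot's mouth, z up, y across the slot; the fin is at -x
- upper_fin (a point): grip point on the loose big weight's upright fin: 49 mm from the disc's axis opposite the slot, 26 mm above the disc's underside (14 mm above its top). The fin is 12 mm thick (along y), 18 mm long (40 to 58 mm from the axis, outside the disc) and reaches 44 mm above the underside; a web 12 mm wide joins it to the disc. Same axes as upper_centre
- upper_mouth (a point): mouth of the loose big weight's slot: on the rim, 32 mm from the disc's axis; same axes. The slot flares to about 24 mm over its last 13 mm. At its inner end the trim screw's flat nose, 10 mm wide, stands out 0 to 12 mm (differs, not measured, stays as it is); the stem stops on it, so when home the disc's axis is 0 to 12 mm short of the stem's axis
- lower_centre (a point): the lower weight: of upper's shape and size with its trim screw flush, loose, already on the stem, flat on the tester's foot, slot in any direction. Its fin reaches 94 mm above the counter. Dragging something over it can shift it. This point: disc's axis, 6 mm above its underside; x points out through its slot's mouth, z up
- stem_foot (a point): bushing tester, fixed: grey base plate 120 x 120 x 10 mm, an orange bushing and on it a round foot 80 mm across, its top 50 mm above the counter, from which a rigid vertical stem rises. This point: stem's axis at the foot's top; z up. The lower weight's top is 12 mm above this point; a weight lying on that has its centre 18 mm above it
- stem_head (a point): top of the tester's steel stem, 108 mm above the counter. The stem is 10 mm in diameter; its wider head, 22 mm across, spans 100 to 108 mm above the counter, and no weight can be fitted down over it
- small_centre (a point): a bystander: smaller slotted weight of the same kind, 44 mm across, 8 mm thick, fin 34 mm high, its 8 mm slot too narrow for the stem. Leave it. This point: disc's axis, half-way up
- wheel: bystander: white cruiser wheel lying flat, 60 mm across, 45 mm high; origin under its centre
- cup: bystander: squat brass bolt-holder cup, 60 mm across, 48 mm high; origin under its centre
- baseplate: bystander: blue anodized truck baseplate, 58 x 88 mm, 23 mm high with a steel pin on top to 52 mm; origin under its centre
- minitool: bystander: steel T-shaped mini tool lying flat, 110 x 85 mm, 18 mm high; origin under its middle
- bushing: bystander: orange bushing, 33 mm across, 22 mm high; origin under its centre
Not all that is in view belongs to the job. What is shaped like the part that bears lower_centre but pink or purple is not meant. Leave any orange look-alike of the part that bears upper_centre alone.

How it is judged (in metres and radians):
On the way:
1. the loose big weight is pushed home on the stem, its slot opposite to the lower weight's slot, with at least 5 N for 0.3 s (contact force between upper and tester above 5 N and horizontal distance between upper_centre and stem_foot below 0.014 m and angle between the x axis of upper_centre and the x axis of lower_centre, either way round below 0.6 rad and x of upper_mouth in the frame of lower_centre below -0.01 m), for 0.3 s.
At the end, for the whole second after the job is handed in: both big weights flat (0.06 rad) on the stem, at rest: the lower on the foot, its axis within 3.5 mm of the stem's; the upper on the lower (heights within 2 mm), its axis within 14 mm of the stem's (the trim screw takes up to 12), slots opposite within 0.6 rad (horizontal distance between upper_centre and stem_foot below 0.014 m and z of upper_centre in the frame of stem_foot between 0.016 and 0.02 m and angle between each of upper_centre, lower_centre's own z axis and vertical below 0.06 rad and angle between the x axis of upper_centre and the x axis of lower_centre, either way round below 0.6 rad and x of upper_mouth in the frame of lower_centre below -0.01 m and horizontal distance between lower_centre and stem_foot below 0.0035 m and z of lower_centre in the frame of stem_foot between 0.004 and 0.008 m and linear speed of each of upper, lower below 0.01 m/s); the robot touches nothing.
It fails at once if the loose weight pressed on the tester (stem) with more than 10 N (contact force between upper and tester above 10 N).
It fails at once if the upper weight set down on the lower with more than 18 N (contact force between upper and lower above 18 N).
It fails at once if a bystander moved by more than 15 mm (distance of any of small_centre, wheel, cup, baseplate, minitool, bushing from where it was at the start of the episode above 0.015 m).
It also fails if it takes over 61 s, if anything falls off the work surface, if the arm or the gripper's body presses on something with over 40 N, if the wrist force passes 120 N, or if a joint passes its speed limit or range.

## Working session

There is one attempt and no reset: what is moved stays moved. The work goes in short steps, Python scripts to look and compute and a tool call to move; the robot and the scene stay as the last step left them, time stands still between calls to the robot, and variables do not carry over. Pictures are saved under pics/ and viewed, at most 10 in all, crops included, and the job is handed in when it is done.

Besides the shell and the picture viewer there is one more tool, called after "Emit:" as name(argument=value, ...) on one line, values as JSON. apply_moves: Moves the arm, as the interface text tells. Its arguments: {"type":"object","properties":{"targets":{"type":"array","items":{"type":"object","properties":{"dp":{"type":"array","items":{"type":"number"}},"yaw":{"type":"number"}}}},"grip":{"type":"number"},"squeeze":{"type":"number"}},"required":["targets"]}

```bash
mkdir -p pics; cat > h.py <<'E'
import numpy as np, cv2
from plant import get_state, cams, r
def cap(n):
    c=cams.capture(n); np.savez(f'{n}.npz',**c); return c
def world(c,zmap=None):
    v,u=np.mgrid[0:480,0:640]; z=c['range_z']
    P=np.stack([(u-c['cx'])/c['fx']*z,(v-c['cy'])/c['fy']*z,z],-1)
    W=(P-c['t'])@c['R']; W[z==0]=np.nan; return W
E
python3 - <<'E'
from h import *
for n in('top','side'):
    c=cap(n); cv2.imwrite(f'pics/{n}0.png',c['image'][...,::-1])
    print(n,c['fx'],c['R'].round(2).tolist(),(-c['R'].T@c['t']).round(3))
print(get_state())
E
```

```text
top 536.0100742734543 [[0.01, -1.0, 0.02], [-0.99, -0.01, -0.12], [0.12, -0.02, -0.99]] [0.392 0.014 1.413]
side 446.4669076732642 [[-0.94, -0.34, -0.0], [-0.23, 0.64, -0.73], [0.25, -0.68, -0.68]] [0.277 0.712 0.791]
{'time_s': 0.1, 'joints': array([-5.98679606e+01,  2.05876573e+01,  6.37422227e-01, -1.66368006e-02,
       -7.01349885e+01, -1.65071587e+01]), 'qd': array([ 0.01715544, -0.05956118,  0.03645208,  0.13939602,  0.01319899,
        0.05697067]), 'joint_torque': array([-1.59210584e-03, -5.84164453e+01,  2.93749738e+01,  7.01539144e+00,
        1.01367087e-02, -5.94159133e-05]), 'tcp_pos': array([ 0.15888038, -0.65561237,  0.24770396]), 'eef_rot': array([ 1.79913845e+02, -9.22134027e-03, -1.66380777e+02]), 'contact_force': array([-0.52826966, -0.10942041,  0.46833589]), 'moment': array([-0.00849059,  0.02134245, -0.00058365]), 'gripper_force': 0.0, 'gripper_width': 0.08780107290478248}
```

View pics/top0.png

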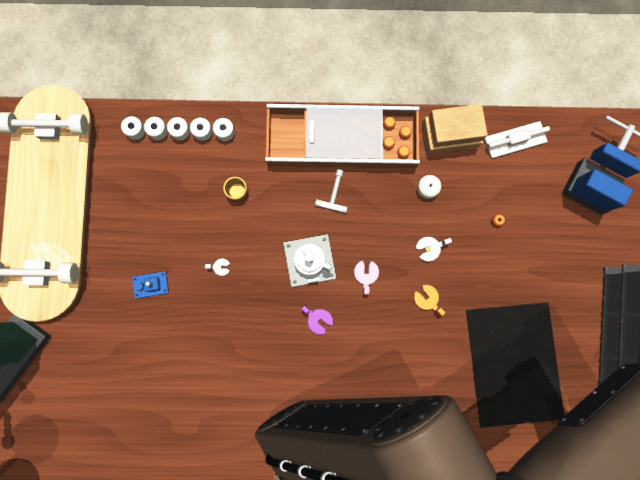

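View pics/side0.png

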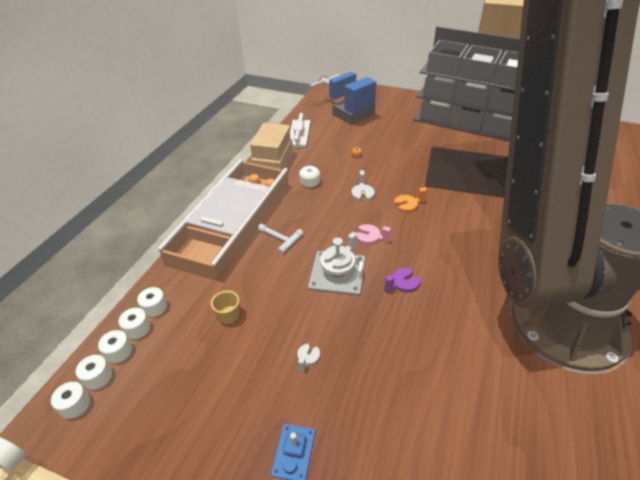

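The top view shows the loose steel weight at (429,249) with its fin at (447,241), and the tester at (309,260). The pink, purple and orange look-alikes sit nearby.

```bash
python3 - <<'E'
from h import *
t=np.load('top.npz'); s=np.load('side.npz')
def cr(c,u,v,w=25,k=8): return cv2.resize(c['image'][v-w:v+w,u-w:u+w,::-1],None,fx=k,fy=k,interpolation=cv2.INTER_CUBIC)
T=[cr(t,429,249,18,11),cr(t,309,260,18,11)]
S=[cr(s,363,188,18,11),cr(s,338,262,18,11)]
m=np.vstack([np.hstack([cv2.resize(x,(396,300) if 0 else (300,300)) for x in q]) for q in(T,S)])
cv2.imwrite('pics/crop.png',m)
W=world(t); 
for nm,(u,v) in dict(up=(429,249),tester=(309,260)).items():
    print(nm)
    for j in range(v-14,v+15,2): print(j,' '.join(f'{1000*W[j,i,2]:4.0f}' for i in range(u-24,u+26,2)))
E
```

```text
up
235    3    3    2    2    2    4    0    2   -3    4    0    4    1    2    1    3   -1   -4    2    5   -1    4    3    3    3
237   -1    4  nan    1    3    0   -0   -3    1    7   10   11   16   16    0    4   -0   -1    4    5    6   -4    4   -0   -2
239    2   -5   -3   -1    0   -0    1   -2    4   17   11   18    5    8   14   13    5    0    1    1    2   44   45   46    4
241   -1    3   -1   -3   12    4    1   13    8   15   15   16   13   16   18   15   12    2    8   30   48   47   41   39   -6
243   -3   -1    2   -1    3   -4    7   17   10   15    9   12    4   16   11   13   17   14   10   22   36   44    3    2    3
245   -0    8   -1   -5   -2    6   14   14   16   16   15   11   15   17   15   14   15   15    9   13    0   -1   -5    2    3
247   -2   -1    1   -2   -2   -1   11   13   13   12    6   11    9   12   12   15   11   16   -2    4    5   -3    1   -7    4
249   -0    1    2   -0    1    1    3    2    2   -0    4    9    6   12   13   19   10    7    5   -4   -1    6    0   -0    2
251    0   -0    4   -4    2    0   -4    3    4    5   -2    5  
[... 2079 characters left out ...]
   67   68   63   63   60   61   99  101   98   12   14
266    6    2    7   17   14   11   53   51   66   61   61   61   69   56   62   64   62   65   60   83  101   95   95    6   15
268    5    6   16   11    8   11   48   52   47   65   62   61   63   63   64   58   66   54   52   13   60   86   97    9   14
270    3    1   15   10    9    9   12   51   52   51   56   65   64   62   65   48   51   55   12   15   10    9   61    8   13
272    1    0    8   10   12   12   11    9   12   50   53   50   54   49   47   48   48    9   10   10   15   13    7   12   11
274   -3    6    8    9   10   15    4   15   15    9   16   42   50   44   13   15   13   11   14    9   10   16   11   17   19
```

View pics/crop.png

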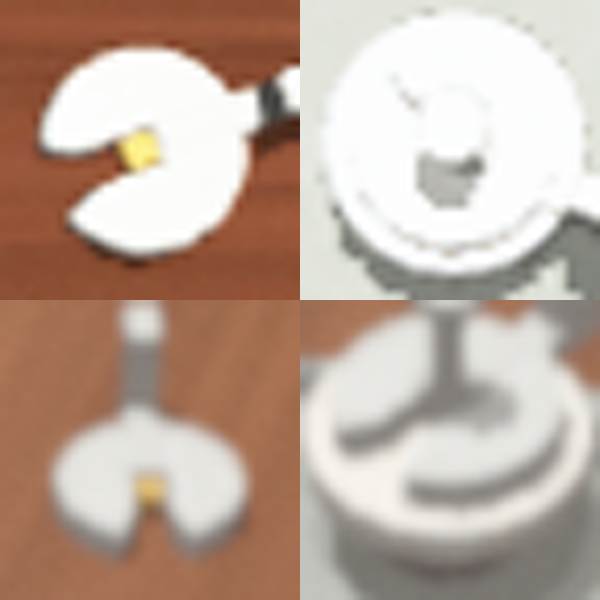

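The crop shows the upper weight's slot pointing left in the image (+y, slightly -x) with the brass screw well out. The lower weight's fin is at lower right and its slot at upper left.

```bash
cat >> h.py <<'E'
def proj(c,u,v,z):
    d=c['R'].T@np.array([(u-c['cx'])/c['fx'],(v-c['cy'])/c['fy'],1]); o=-c['R'].T@c['t']
    return o+d*(z-o[2])/d[2]
def blob(c,W,box,z0,z1,zp):
    u0,u1,v0,v1=box; m=np.zeros((480,640),bool); m[v0:v1,u0:u1]=1
    m&=(W[...,2]>z0)&(W[...,2]<z1); v,u=np.nonzero(m)
    P=np.array([proj(c,a,b,zp) for a,b in zip(u,v)]); return P
E
python3 - <<'E'
from h import *
for n,bu,bf,bh,bl in(('top',(408,442,234,264),(440,456,234,250),(298,322,248,266),(340,358,256,272)),
           ('side',(345,380,182,204),(354,370,168,184),(325,352,236,252),(346,360,230,252))):
    c=dict(np.load(n+'.npz')); W=world(c)
    for k,b,z0,z1,zp in(('fin',bf,.033,.06,.044),('head',bh,.1,.125,.108),('lfin',bl,.08,.105,.094)):
        P=blob(c,W,b,z0,z1,zp); print(n,k,len(P),np.median(P,0).round(4),P.mean(0).round(4))
    im=c['image'].astype(int); m=np.zeros((480,640),np.uint8); u0,u1,v0,v1=bu
    m[v0:v1,u0:u1]=((im.min(-1)>140)[v0:v1,u0:u1])*255
    cs=max(cv2.findContours(m,0,1)[0],key=cv2.contourArea); h=cv2.convexHull(cs)[:,0]
    P=np.array([proj(c,a,b,.012) for a,b in h])[:,:2]
    from scipy.optimize import least_squares
    f=least_squares(lambda p:np.hypot(*(P-p).T)-.032,P.mean(0),loss='soft_l1',f_scale=.002); print(n,'disc',f.x.round(4),(f.fun*1000).round(0))
E
```

```text
top fin 35 [ 0.5655 -0.3214  0.044 ] [ 0.5666 -0.3204  0.044 ]
top head 59 [0.5157 0.0362 0.108 ] [0.5148 0.0361 0.108 ]
top lfin 0 nan nan
top disc [ 0.5493 -0.2762] [ 0. -0.  7.  3.  0.  1.  1.  1.  2. -0.  0.  2.  2.  0.  1.]
side fin 32 [ 0.564  -0.3156  0.044 ] [ 0.5638 -0.3159  0.044 ]
side head 71 [0.5128 0.0385 0.108 ] [0.5126 0.0384 0.108 ]
side lfin 69 [ 0.491  -0.0017  0.094 ] [ 0.4911 -0.002   0.094 ]
side disc [ 0.5477 -0.2764] [12.  2.  2.  1.  1.  2.  2.  4.  4.  3.  1.  1.  1.  1.  2. 12.]
  return _methods._mean(a, axis=axis, dtype=dtype,
  ret = ret.dtype.type(ret / rcount)
<stdin>:6: RuntimeWarning: Mean of empty slice.
```

Emit:
apply_moves(targets=[{"dp": [0.407,0.335,-0.12],"yaw": -83},{"dp": [0.407,0.335,-0.12],"yaw": -83},{"dp": [0.407,0.335,-0.12],"yaw": -83},{"dp": [0.407,0.335,-0.12],"yaw": -83},{"dp": [0.407,0.335,-0.12],"yaw": -83},{"dp": [0.407,0.335,-0.12],"yaw": -83},{"dp": [0.407,0.335,-0.12],"yaw": -83},{"dp": [0.407,0.335,-0.12],"yaw": -83},{"dp": [0.407,0.335,-0.12],"yaw": -83},{"dp": [0.407,0.335,-0.12],"yaw": -83},{"dp": [0.407,0.335,-0.12],"yaw": -83},{"dp": [0.407,0.335,-0.12],"yaw": -83},{"dp": [0.407,0.335,-0.12],"yaw": -83},{"dp": [0.407,0.335,-0.12],"yaw": -83},{"dp": [0.407,0.335,-0.12],"yaw": -83},{"dp": [0.407,0.335,-0.12],"yaw": -83},{"dp": [0.407,0.335,-0.12],"yaw": -83}], grip=0.0, squeeze=60)

```text
time_s: 1.52
tcp_pos: [0.5654, -0.3212, 0.1283]
eef_rot: [-180.0, -0.0, 110.6]
contact_force: [1.0, 0.1, -0.5]
gripper_width: 0.0439
gripper_force: 0.0
```

```bash
python3 - <<'E'
from h import *
c=dict(np.load('top.npz')); W=world(c)
P=blob(c,W,(318,338,256,274),.08,.108,.094); print(len(P),np.median(P,0),P.mean(0))
s=get_state(); print({k:np.round(s[k],3) for k in('time_s','joints','tcp_pos','eef_rot','contact_force','gripper_width')})
c=cap('side'); t=cap('top')
f=lambda c,u,v:cv2.resize(c['image'][v-35:v+35,u-45:u+45,::-1],None,fx=6,fy=6,interpolation=2)
cv2.imwrite('pics/a.png',cv2.resize(np.hstack([f(c,363,180),f(t,437,245)]),None,fx=.74,fy=.74))
E
```

```text
38 [ 0.49540403 -0.00830174  0.094     ] [ 0.49450911 -0.00853089  0.094     ]
{'time_s': np.float64(1.517), 'joints': array([-1.24430e+01,  2.36720e+01, -1.12530e+01, -2.00000e-03,
       -5.51210e+01, -1.46915e+02]), 'tcp_pos': array([ 0.565, -0.321,  0.128]), 'eef_rot': array([-1.79962e+02, -2.60000e-02,  1.10641e+02]), 'contact_force': array([ 0.968,  0.123, -0.482]), 'gripper_width': np.float64(0.044)}
```

View pics/a.png

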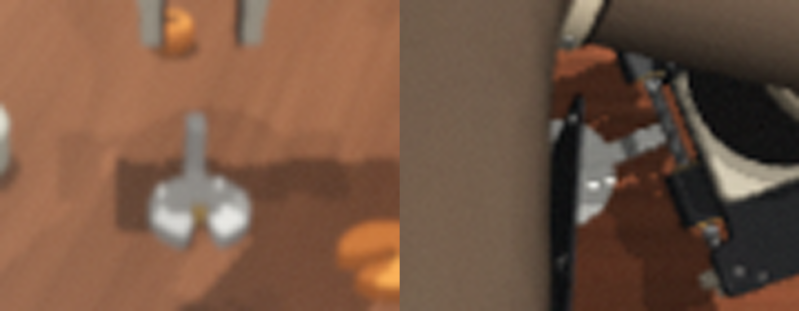

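The fin sits between the fingers, so I'm descending to close on it.

Emit:
apply_moves(targets=[{"dp": [0,0,-0.03]},{"dp": [0,0,-0.06]},{"dp": [0,0,-0.085]},{"dp": [0,0,-0.095]},{"dp": [0,0,-0.101]},{"dp": [0,0,-0.101]},{"dp": [0,0,-0.101]}])

```text
$.targets[0]: bad value
```

Emit:
apply_moves(targets=[{"dp": [0,0,0]},{"dp": [0,0,0]},{"dp": [0,0,0]},{"dp": [0,0,0]},{"dp": [0,0,0]},{"dp": [0,0,0]},{"dp": [0,0,0]},{"dp": [0,0,0]}], grip=1, squeeze=60)

```text
$.targets[0]: bad value
```

Both calls were refused because each row needs its yaw; I'm resending them with it.

Emit:
apply_moves(targets=[{"dp": [0,0,-0.03],"yaw": 0},{"dp": [0,0,-0.06],"yaw": 0},{"dp": [0,0,-0.085],"yaw": 0},{"dp": [0,0,-0.095],"yaw": 0},{"dp": [0,0,-0.101],"yaw": 0},{"dp": [0,0,-0.101],"yaw": 0},{"dp": [0,0,-0.101],"yaw": 0}])

```text
time_s: 2.2
tcp_pos: [0.5665, -0.3216, 0.0288]
eef_rot: [179.9, 0.1, 110.6]
contact_force: [-0.2, 0.2, 0.9]
gripper_width: 0.0438
gripper_force: 0.0
```

Emit:
apply_moves(targets=[{"dp": [0,0,0],"yaw": 0},{"dp": [0,0,0],"yaw": 0},{"dp": [0,0,0],"yaw": 0},{"dp": [0,0,0],"yaw": 0},{"dp": [0,0,0],"yaw": 0},{"dp": [0,0,0],"yaw": 0},{"dp": [0,0,0],"yaw": 0},{"dp": [0,0,0],"yaw": 0}], grip=1, squeeze=60)

```text
time_s: 2.87
tcp_pos: [0.566, -0.321, 0.0279]
eef_rot: [180.0, 0.0, 110.6]
contact_force: [-0.3, 1.3, 3.9]
gripper_width: 0.0116
gripper_force: 59.9
```

Emit:
apply_moves(targets=[{"dp": [0,0,0.01],"yaw": 0},{"dp": [0,0,0.03],"yaw": 0},{"dp": [0,0,0.06],"yaw": 0},{"dp": [0,0,0.1],"yaw": 0},{"dp": [0,0,0.13],"yaw": 0},{"dp": [0,0,0.15],"yaw": 0},{"dp": [0,0,0.15],"yaw": 0},{"dp": [0,0,0.15],"yaw": 0}])

```text
time_s: 3.53
tcp_pos: [0.5662, -0.3208, 0.1787]
eef_rot: [179.9, 0.0, 110.6]
contact_force: [0.6, -0.3, -4.5]
gripper_width: 0.0115
gripper_force: 59.9
```

Emit:
apply_moves(targets=[{"dp": [0.0,0.023,0],"yaw": 6.7},{"dp": [0,0.047,0],"yaw": 13.4},{"dp": [0,0.07,0],"yaw": 20},{"dp": [0,0.093,0],"yaw": 27},{"dp": [0,0.117,0],"yaw": 33.6},{"dp": [0,0.14,0],"yaw": 40.3},{"dp": [0,0.163,0],"yaw": 47},{"dp": [0,0.186,0],"yaw": 53.8},{"dp": [0,0.21,0],"yaw": 60.5},{"dp": [0,0.233,0],"yaw": 67},{"dp": [0,0.256,0],"yaw": 74},{"dp": [0,0.28,0],"yaw": 80.6},{"dp": [0,0.303,0],"yaw": 87.4},{"dp": [0,0.326,0],"yaw": 94},{"dp": [0,0.35,0],"yaw": 100.8},{"dp": [0,0.373,0],"yaw": 107.5},{"dp": [0,0.396,0],"yaw": 114},{"dp": [0,0.42,0],"yaw": 121},{"dp": [-0.001,0.443,0],"yaw": 127.7},{"dp": [-0.002,0.466,0],"yaw": 134.4}])

```text
time_s: 5.2
tcp_pos: [0.5625, 0.1457, 0.1753]
eef_rot: [179.8, -0.2, -114.7]
contact_force: [1.1, 0.4, -3.0]
gripper_width: 0.0122
gripper_force: 59.9
```

Emit:
apply_moves(targets=[{"dp": [0,0,0],"yaw": 0},{"dp": [0,0,0],"yaw": 0},{"dp": [0,0,0],"yaw": 0},{"dp": [0,0,0],"yaw": 0}])

```text
time_s: 5.53
tcp_pos: [0.5634, 0.1441, 0.1765]
eef_rot: [179.9, -0.1, -115.1]
contact_force: [-0.5, -0.8, -3.3]
gripper_width: 0.0117
gripper_force: 59.9
```

```bash
python3 - <<'E'
from h import *
s=get_state(); print({k:np.round(s[k],3) for k in('joints','tcp_pos','eef_rot','contact_force','gripper_width')})
c=cap('side'); t=cap('top')
f=lambda c,u,v:cv2.resize(c['image'][v-40:v+40,u-40:u+40,::-1],(400,400),interpolation=2)
cv2.imwrite('pics/b.png',np.hstack([f(c,325,245),f(t,295,250)]))
E
```

```text
{'joints': array([ 3.3599e+01,  1.5162e+01, -1.7010e+01, -1.8000e-02, -5.7947e+01,
       -5.8668e+01]), 'tcp_pos': array([0.563, 0.144, 0.177]), 'eef_rot': array([ 1.79925e+02, -9.30000e-02, -1.15079e+02]), 'contact_force': array([-0.47 , -0.843, -3.346]), 'gripper_width': np.float64(0.012)}
```

View pics/b.png

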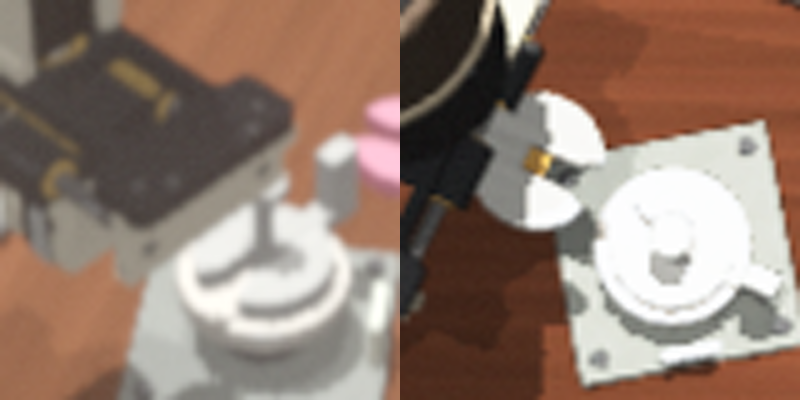

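The top view shows the disc held at crop (535,160), slot facing the stem head at (672,235). I'll check the tilt and stem line from depth.

```bash
python3 - <<'E'
from h import *
t=dict(np.load('top.npz')); W=world(t); 
u0,v0=295-40,250-40
m=np.zeros((480,640),bool); m[v0+17:v0+48,u0+15:u0+42]=1
m&=(W[...,2]>.13)&(W[...,2]<.19)&(t['image'].min(-1)>90)
P=W[m]; d=np.array([np.cos(np.radians(-115)),np.sin(np.radians(-115))])
tcp=get_state()['tcp_pos']; a=(P[:,:2]-tcp[:2])@d; b=(P[:,:2]-tcp[:2])@[-d[1],d[0]]
print(len(P),a.min(),a.max(),np.median(b),b.min(),b.max())
k=(a>.015)&(a<.085); p=np.polyfit(a[k],P[k,2],1); print('slope deg',np.degrees(np.arctan(p[0])),'z@49',np.polyval(p,.049), np.polyfit(b[k],P[k,2],1))
Q=world(t); h=np.zeros_like(m); h[248:268,298:322]=1; h&=(Q[...,2]>.095)&(Q[...,2]<.125); H=Q[h]; s=np.median(H,0); print('stem',s,'lat',(s[:2]-tcp[:2])@[-d[1],d[0]],'along',(s[:2]-tcp[:2])@d)
E
```

```text
439 0.022009691941449853 0.07822766848534567 0.002947164156333839 -0.030130557746924365 0.032655528006901795
slope deg -0.5758186159812575 z@49 0.1619251846307445 [0.0034983  0.16191332]
stem [0.51539971 0.03618039 0.10927469] lat 0.0017985263137673972 along 0.118269531612897
```

The disc is level and in line with the stem; lowering it to sliding height now.

Emit:
apply_moves(targets=[{"dp": [0,0,-0.025],"yaw": 0},{"dp": [0,0,-0.05],"yaw": 0},{"dp": [0,0,-0.068],"yaw": 0},{"dp": [0,0,-0.075],"yaw": 0},{"dp": [0,0,-0.075],"yaw": 0},{"dp": [0,0,-0.075],"yaw": 0}])

```text
time_s: 6.13
tcp_pos: [0.5645, 0.1447, 0.1031]
eef_rot: [-180.0, -0.0, -115.0]
contact_force: [0.4, -0.0, -3.0]
gripper_width: 0.0117
gripper_force: 59.9
```

Emit:
apply_moves(targets=[{"dp": [-0.0042,-0.0091,0],"yaw": 0},{"dp": [-0.0085,-0.0181,0],"yaw": 0},{"dp": [-0.0127,-0.0272,0],"yaw": 0},{"dp": [-0.0148,-0.0317,0],"yaw": 0},{"dp": [-0.0169,-0.0363,0],"yaw": 0},{"dp": [-0.0169,-0.0363,0],"yaw": 0},{"dp": [-0.0169,-0.0363,0],"yaw": 0},{"dp": [-0.0169,-0.0363,0],"yaw": 0}])

```text
time_s: 6.8
tcp_pos: [0.5474, 0.1089, 0.1028]
eef_rot: [-180.0, 0.0, -115.0]
contact_force: [-0.6, -0.7, -3.0]
gripper_width: 0.0119
gripper_force: 59.9
```

```bash
python3 - <<'E'
from h import *
s=get_state(); print({k:np.round(s[k],4) for k in('time_s','tcp_pos','eef_rot','contact_force','moment')})
c=cap('side'); t=cap('top')
f=lambda c,u,v:cv2.resize(c['image'][v-30:v+30,u-30:u+30,::-1],(400,400),interpolation=2)
cv2.imwrite('pics/c.png',np.hstack([f(c,330,250),f(t,302,255)]))
E
```

```text
{'time_s': np.float64(6.8), 'tcp_pos': array([0.5474, 0.1089, 0.1028]), 'eef_rot': array([-1.799775e+02,  2.540000e-02, -1.149720e+02]), 'contact_force': array([-0.6393, -0.721 , -2.9668]), 'moment': array([ 0.1241, -0.0177,  0.012 ])}
```

View pics/c.png

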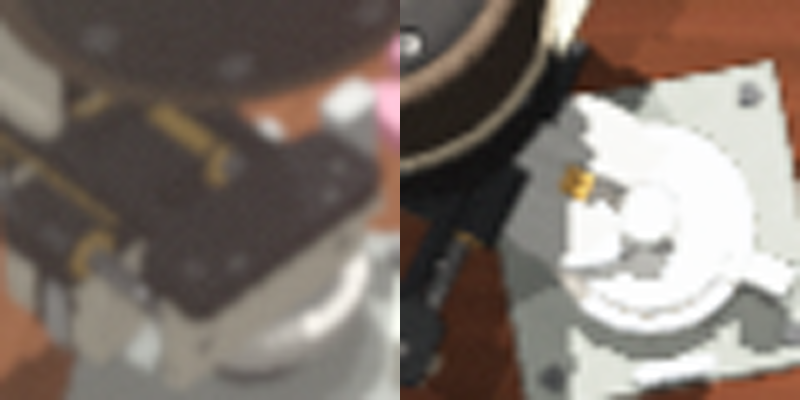

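The slot mouth is centred on the stem, and the screw nose reaches about 5 mm beyond the disc axis. I expect contact after about 19 mm more.

Emit:
apply_moves(targets=[{"dp": [-0.0017,-0.0036,0],"yaw": 0},{"dp": [-0.0034,-0.0073,0],"yaw": 0},{"dp": [-0.0051,-0.0109,0],"yaw": 0},{"dp": [-0.0059,-0.0127,0],"yaw": 0},{"dp": [-0.0059,-0.0127,0],"yaw": 0},{"dp": [-0.0059,-0.0127,0],"yaw": 0}])

```text
time_s: 7.4
tcp_pos: [0.5412, 0.0958, 0.1026]
eef_rot: [-180.0, 0.0, -115.0]
contact_force: [-0.3, 0.6, -3.8]
gripper_width: 0.0116
gripper_force: 59.9
```

Emit:
apply_moves(targets=[{"dp": [-0.0002,-0.0005,0],"yaw": 0},{"dp": [-0.0002,-0.0005,0],"yaw": 0}])

```text
time_s: 7.57
tcp_pos: [0.541, 0.0955, 0.1026]
eef_rot: [-180.0, 0.0, -115.0]
contact_force: [0.1, -0.1, -4.2]
gripper_width: 0.0117
gripper_force: 59.9
```

Emit:
apply_moves(targets=[{"dp": [-0.0002,-0.0005,0],"yaw": 0},{"dp": [-0.0002,-0.0005,0],"yaw": 0}])

```text
time_s: 7.73
tcp_pos: [0.5408, 0.095, 0.1025]
eef_rot: [180.0, -0.0, -115.0]
contact_force: [-0.1, 0.6, -3.0]
gripper_width: 0.0116
gripper_force: 59.9
```

Emit:
apply_moves(targets=[{"dp": [-0.0002,-0.0005,0],"yaw": 0},{"dp": [-0.0004,-0.0009,0],"yaw": 0},{"dp": [-0.0004,-0.0009,0],"yaw": 0}])

```text
time_s: 7.98
tcp_pos: [0.5403, 0.0941, 0.1026]
eef_rot: [180.0, -0.0, -115.0]
contact_force: [-0.1, -0.0, -3.9]
gripper_width: 0.0119
gripper_force: 59.9
```

```bash
python3 - <<'E'
from h import *
t=cap('top')
cv2.imwrite('pics/d.png',cv2.resize(t['image'][235:275,285:325,::-1],(600,600),interpolation=2))
E
```

```text
(no output)
```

View pics/d.png

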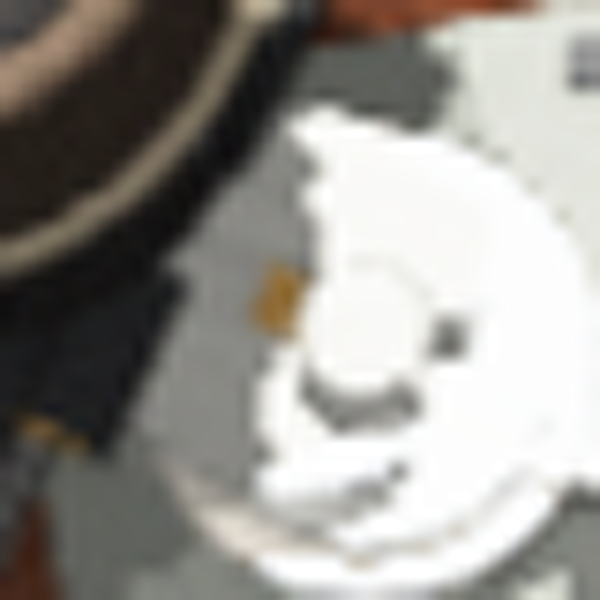

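The brass screw is at (255–300,300), just reaching the head's edge, so a gap of about 2–3 mm to the stem remains.

Emit:
apply_moves(targets=[{"dp": [-0.0002,-0.0005,0],"yaw": 0},{"dp": [-0.0002,-0.0005,0],"yaw": 0}])

```text
time_s: 8.2
tcp_pos: [0.5401, 0.0936, 0.1026]
eef_rot: [180.0, -0.0, -115.0]
contact_force: [0.8, -0.4, -2.7]
gripper_width: 0.0114
gripper_force: 59.9
```

Emit:
apply_moves(targets=[{"dp": [-0.0002,-0.0004,0],"yaw": 0},{"dp": [-0.0002,-0.0004,0],"yaw": 0}])

```text
time_s: 8.37
tcp_pos: [0.5399, 0.0931, 0.1026]
eef_rot: [180.0, -0.0, -115.0]
contact_force: [0.7, 0.2, -4.1]
gripper_width: 0.0117
gripper_force: 59.9
```

Emit:
apply_moves(targets=[{"dp": [-0.0002,-0.0005,0],"yaw": 0},{"dp": [-0.0002,-0.0005,0],"yaw": 0}])

```text
time_s: 8.53
tcp_pos: [0.5397, 0.0926, 0.1025]
eef_rot: [180.0, -0.0, -115.0]
contact_force: [-0.8, 0.3, -4.1]
gripper_width: 0.0113
gripper_force: 59.9
```

Emit:
apply_moves(targets=[{"dp": [-0.0002,-0.0005,0],"yaw": 0},{"dp": [-0.0002,-0.0005,0],"yaw": 0}])

```text
time_s: 8.7
tcp_pos: [0.5395, 0.0921, 0.1025]
eef_rot: [180.0, -0.0, -115.0]
contact_force: [0.6, -0.1, -3.4]
gripper_width: 0.0115
gripper_force: 59.9
```

Emit:
apply_moves(targets=[{"dp": [-0.0002,-0.0005,0],"yaw": 0},{"dp": [-0.0002,-0.0005,0],"yaw": 0}])

```text
time_s: 8.87
tcp_pos: [0.5393, 0.0916, 0.1026]
eef_rot: [180.0, 0.0, -115.0]
contact_force: [-0.6, 0.6, -3.1]
gripper_width: 0.0116
gripper_force: 59.9
```

Emit:
apply_moves(targets=[{"dp": [-0.0002,-0.0005,0],"yaw": 0},{"dp": [-0.0002,-0.0005,0],"yaw": 0}])

```text
time_s: 9.03
tcp_pos: [0.5391, 0.0911, 0.1025]
eef_rot: [180.0, -0.0, -115.0]
contact_force: [-0.7, -0.3, -4.6]
gripper_width: 0.0115
gripper_force: 59.9
```

Emit:
apply_moves(targets=[{"dp": [-0.0002,-0.0005,0],"yaw": 0},{"dp": [-0.0002,-0.0005,0],"yaw": 0}])

```text
time_s: 9.2
tcp_pos: [0.5389, 0.0906, 0.1025]
eef_rot: [180.0, -0.0, -115.0]
contact_force: [-0.8, -0.4, -3.6]
gripper_width: 0.0115
gripper_force: 59.9
```

Emit:
apply_moves(targets=[{"dp": [-0.0002,-0.0005,0],"yaw": 0},{"dp": [-0.0002,-0.0005,0],"yaw": 0}])

```text
time_s: 9.37
tcp_pos: [0.5389, 0.0904, 0.1026]
eef_rot: [-180.0, 0.0, -115.0]
contact_force: [0.5, 1.7, -3.8]
gripper_width: 0.0117
gripper_force: 59.9
```

Emit:
apply_moves(targets=[{"dp": [-0.0001,-0.0002,0],"yaw": 0},{"dp": [-0.0001,-0.0002,0],"yaw": 0},{"dp": [-0.0001,-0.0002,0],"yaw": 0}])

```text
time_s: 9.62
tcp_pos: [0.5389, 0.0903, 0.1026]
eef_rot: [-180.0, 0.0, -115.0]
contact_force: [-0.3, 3.3, -4.4]
gripper_width: 0.0115
gripper_force: 59.9
```

Emit:
apply_moves(targets=[{"dp": [-0.0001,-0.0002,0],"yaw": 0},{"dp": [-0.0001,-0.0002,0],"yaw": 0},{"dp": [-0.0001,-0.0002,0],"yaw": 0}])

```text
time_s: 9.87
tcp_pos: [0.5389, 0.0902, 0.1027]
eef_rot: [-180.0, 0.1, -115.0]
contact_force: [1.1, 4.5, -4.6]
gripper_width: 0.0114
gripper_force: 59.9
```

Emit:
apply_moves(targets=[{"dp": [-0.0001,-0.0002,0],"yaw": 0},{"dp": [-0.0001,-0.0002,0],"yaw": 0},{"dp": [-0.0001,-0.0002,0],"yaw": 0}])

```text
time_s: 10.12
tcp_pos: [0.5389, 0.0901, 0.1027]
eef_rot: [-180.0, 0.1, -115.0]
contact_force: [1.4, 4.8, -3.9]
gripper_width: 0.0115
gripper_force: 59.9
```

Emit:
apply_moves(targets=[{"dp": [-0.0001,-0.0002,0],"yaw": 0},{"dp": [-0.0001,-0.0002,0],"yaw": 0},{"dp": [-0.0001,-0.0002,0],"yaw": 0}])

```text
time_s: 10.37
tcp_pos: [0.5389, 0.0901, 0.1027]
eef_rot: [-180.0, 0.1, -115.0]
contact_force: [0.9, 7.1, -4.5]
gripper_width: 0.0114
gripper_force: 59.9
```

Emit:
apply_moves(targets=[{"dp": [0,0,0],"yaw": 0}])

```text
time_s: 10.45
tcp_pos: [0.5389, 0.0901, 0.1028]
eef_rot: [-180.0, 0.1, -115.0]
contact_force: [0.9, 6.2, -4.3]
gripper_width: 0.0116
gripper_force: 59.9
```

Emit:
apply_moves(targets=[{"dp": [0,0,0],"yaw": 0}])

```text
time_s: 10.53
tcp_pos: [0.5389, 0.0901, 0.1027]
eef_rot: [-180.0, 0.1, -115.0]
contact_force: [1.0, 6.4, -3.7]
gripper_width: 0.0114
gripper_force: 59.9
```

Emit:
apply_moves(targets=[{"dp": [-0.0001,-0.0001,0],"yaw": 0},{"dp": [-0.0001,-0.0001,0],"yaw": 0},{"dp": [-0.0001,-0.0001,0],"yaw": 0},{"dp": [-0.0001,-0.0001,0],"yaw": 0},{"dp": [-0.0001,-0.0001,0],"yaw": 0}])

```text
time_s: 10.95
tcp_pos: [0.5389, 0.0901, 0.1028]
eef_rot: [-180.0, 0.1, -115.0]
contact_force: [0.8, 6.6, -5.3]
gripper_width: 0.0118
gripper_force: 59.9
```

Emit:
apply_moves(targets=[{"dp": [0,0,0],"yaw": 0},{"dp": [0,0,0],"yaw": 0}])

```text
time_s: 11.12
tcp_pos: [0.5389, 0.0901, 0.1028]
eef_rot: [-180.0, 0.1, -115.0]
contact_force: [1.2, 6.3, -4.5]
gripper_width: 0.0116
gripper_force: 59.9
```

Emit:
apply_moves(targets=[{"dp": [0,0,0],"yaw": 0},{"dp": [0,0,0],"yaw": 0}])

```text
time_s: 11.28
tcp_pos: [0.5389, 0.0901, 0.1028]
eef_rot: [-180.0, 0.1, -115.0]
contact_force: [1.7, 7.0, -4.7]
gripper_width: 0.0118
gripper_force: 59.9
```

Emit:
apply_moves(targets=[{"dp": [0,0,0],"yaw": 0},{"dp": [0,0,0],"yaw": 0}])

```text
time_s: 11.45
tcp_pos: [0.5389, 0.0901, 0.1028]
eef_rot: [-180.0, 0.1, -115.0]
contact_force: [0.8, 6.3, -4.1]
gripper_width: 0.0119
gripper_force: 59.9
```

Emit:
apply_moves(targets=[{"dp": [-0.0001,-0.0001,0],"yaw": 0},{"dp": [-0.0001,-0.0001,0],"yaw": 0},{"dp": [-0.0001,-0.0001,0],"yaw": 0},{"dp": [-0.0001,-0.0001,0],"yaw": 0}])

```text
time_s: 11.78
tcp_pos: [0.5389, 0.0901, 0.1028]
eef_rot: [-179.9, 0.1, -115.0]
contact_force: [1.5, 6.4, -4.7]
gripper_width: 0.0116
gripper_force: 59.9
```

Emit:
apply_moves(targets=[{"dp": [0,0,0],"yaw": 0},{"dp": [0,0,0],"yaw": 0},{"dp": [0,0,0],"yaw": 0}])

```text
time_s: 12.03
tcp_pos: [0.5389, 0.0901, 0.1028]
eef_rot: [-180.0, 0.1, -115.0]
contact_force: [0.3, 7.2, -6.0]
gripper_width: 0.0116
gripper_force: 59.9
```

Emit:
apply_moves(targets=[{"dp": [0,0,0],"yaw": 0},{"dp": [0,0,0],"yaw": 0},{"dp": [0,0,0],"yaw": 0}])

```text
time_s: 12.28
tcp_pos: [0.5389, 0.0901, 0.1028]
eef_rot: [-180.0, 0.1, -115.0]
contact_force: [1.3, 6.4, -4.9]
gripper_width: 0.012
gripper_force: 59.9
```

Emit:
apply_moves(targets=[{"dp": [0,-0.0002,0],"yaw": 0},{"dp": [0,-0.0002,0],"yaw": 0},{"dp": [0,-0.0002,0],"yaw": 0}])

```text
time_s: 12.53
tcp_pos: [0.5389, 0.0901, 0.1028]
eef_rot: [-179.9, 0.1, -115.0]
contact_force: [1.3, 7.2, -4.8]
gripper_width: 0.0118
gripper_force: 59.9
```

Emit:
apply_moves(targets=[{"dp": [0,0,0],"yaw": 0},{"dp": [0,0,0],"yaw": 0},{"dp": [0,0,0],"yaw": 0}])

```text
time_s: 12.78
tcp_pos: [0.5389, 0.0901, 0.1028]
eef_rot: [-180.0, 0.1, -115.0]
contact_force: [1.2, 8.2, -4.9]
gripper_width: 0.0119
gripper_force: 59.9
```

Emit:
apply_moves(targets=[{"dp": [0,0,0],"yaw": 0},{"dp": [0,0,0],"yaw": 0},{"dp": [0,0,0],"yaw": 0}])

```text
time_s: 13.03
tcp_pos: [0.5389, 0.09, 0.1028]
eef_rot: [-180.0, 0.1, -115.0]
contact_force: [0.7, 6.9, -4.7]
gripper_width: 0.0118
gripper_force: 59.9
```

Emit:
apply_moves(targets=[{"dp": [0.0003,0.0007,0],"yaw": 0},{"dp": [0.0007,0.0015,0],"yaw": 0},{"dp": [0.0007,0.0015,0],"yaw": 0},{"dp": [0.0007,0.0015,0],"yaw": 0}])

```text
time_s: 13.37
tcp_pos: [0.5389, 0.0904, 0.1026]
eef_rot: [-180.0, -0.0, -115.0]
contact_force: [0.8, 2.7, -3.0]
gripper_width: 0.0122
gripper_force: 59.9
```

Emit:
apply_moves(targets=[{"dp": [0,0,-0.002],"yaw": 0},{"dp": [0,0,-0.004],"yaw": 0},{"dp": [0,0,-0.006],"yaw": 0},{"dp": [0,0,-0.008],"yaw": 0},{"dp": [0,0,-0.009],"yaw": 0},{"dp": [0,0,-0.01],"yaw": 0},{"dp": [0,0,-0.01],"yaw": 0},{"dp": [0,0,-0.01],"yaw": 0}])

```text
time_s: 14.03
tcp_pos: [0.5388, 0.0905, 0.0923]
eef_rot: [180.0, -0.0, -115.0]
contact_force: [1.2, 2.1, -4.6]
gripper_width: 0.012
gripper_force: 59.8
```

Emit:
apply_moves(targets=[{"dp": [0,0,-0.0005],"yaw": 0},{"dp": [0,0,-0.0005],"yaw": 0},{"dp": [0,0,-0.0005],"yaw": 0}])

```text
time_s: 14.28
tcp_pos: [0.5388, 0.0905, 0.092]
eef_rot: [180.0, -0.0, -115.0]
contact_force: [0.7, 1.0, -4.3]
gripper_width: 0.0118
gripper_force: 59.9
```

Emit:
apply_moves(targets=[{"dp": [0,0,-0.0005],"yaw": 0},{"dp": [0,0,-0.0005],"yaw": 0},{"dp": [0,0,-0.0005],"yaw": 0}])

```text
time_s: 14.53
tcp_pos: [0.5388, 0.0905, 0.0916]
eef_rot: [180.0, -0.0, -115.0]
contact_force: [0.8, 1.0, -3.5]
gripper_width: 0.0119
gripper_force: 59.9
```

Emit:
apply_moves(targets=[{"dp": [0,0,-0.0004],"yaw": 0},{"dp": [0,0,-0.0004],"yaw": 0},{"dp": [0,0,-0.0004],"yaw": 0}])

```text
time_s: 14.78
tcp_pos: [0.5388, 0.0905, 0.0911]
eef_rot: [180.0, -0.0, -115.0]
contact_force: [1.1, 1.5, -3.0]
gripper_width: 0.012
gripper_force: 59.9
```

Emit:
apply_moves(targets=[{"dp": [0,0,-0.0004],"yaw": 0},{"dp": [0,0,-0.0004],"yaw": 0},{"dp": [0,0,-0.0004],"yaw": 0}])

```text
time_s: 15.03
tcp_pos: [0.5388, 0.0905, 0.0907]
eef_rot: [180.0, -0.0, -115.0]
contact_force: [0.6, 1.1, -3.4]
gripper_width: 0.0116
gripper_force: 59.9
```

Emit:
apply_moves(targets=[{"dp": [0,0,-0.0004],"yaw": 0},{"dp": [0,0,-0.0004],"yaw": 0},{"dp": [0,0,-0.0004],"yaw": 0}])

```text
time_s: 15.28
tcp_pos: [0.5388, 0.0905, 0.0903]
eef_rot: [180.0, -0.0, -115.0]
contact_force: [1.4, 1.5, -4.6]
gripper_width: 0.0118
gripper_force: 59.9
```

Emit:
apply_moves(targets=[{"dp": [0,0,-0.0003],"yaw": 0},{"dp": [0,0,-0.0003],"yaw": 0},{"dp": [0,0,-0.0003],"yaw": 0}])

```text
time_s: 15.53
tcp_pos: [0.5388, 0.0905, 0.09]
eef_rot: [180.0, -0.0, -115.0]
contact_force: [0.6, 0.8, -2.8]
gripper_width: 0.0114
gripper_force: 59.9
```

Emit:
apply_moves(targets=[{"dp": [0,0,-0.0003],"yaw": 0},{"dp": [0,0,-0.0003],"yaw": 0},{"dp": [0,0,-0.0003],"yaw": 0}])

```text
time_s: 15.78
tcp_pos: [0.5389, 0.0905, 0.0899]
eef_rot: [-180.0, 0.0, -115.0]
contact_force: [-1.5, 1.2, -0.7]
gripper_width: 0.0114
gripper_force: 59.9
```

Emit:
apply_moves(targets=[{"dp": [0,0,-0.0002],"yaw": 0},{"dp": [0,0,-0.0002],"yaw": 0},{"dp": [0,0,-0.0002],"yaw": 0}])

```text
time_s: 16.03
tcp_pos: [0.5389, 0.0905, 0.0899]
eef_rot: [-180.0, 0.0, -115.0]
contact_force: [-1.5, 2.0, 2.7]
gripper_width: 0.012
gripper_force: 59.9
```

Emit:
apply_moves(targets=[{"dp": [0,0,0],"yaw": 0},{"dp": [0,0,0],"yaw": 0},{"dp": [0,0,0],"yaw": 0},{"dp": [0,0,0],"yaw": 0}], squeeze=3)

```text
time_s: 16.37
tcp_pos: [0.5391, 0.0906, 0.0897]
eef_rot: [-180.0, 0.0, -115.0]
contact_force: [-0.3, 0.9, 1.6]
gripper_width: 0.012
gripper_force: 3.0
```

Emit:
apply_moves(targets=[{"dp": [0,0,0],"yaw": 0},{"dp": [0,0,0],"yaw": 0},{"dp": [0,0,0],"yaw": 0},{"dp": [0,0,0],"yaw": 0},{"dp": [0,0,0],"yaw": 0},{"dp": [0,0,0],"yaw": 0}], grip=0.2)

```text
time_s: 16.87
tcp_pos: [0.5388, 0.0905, 0.0895]
eef_rot: [180.0, -0.0, -115.0]
contact_force: [0.2, -0.6, 0.8]
gripper_width: 0.0346
gripper_force: 0.0
```

Released. I'm lifting straight up, then backing away to look.

Emit:
apply_moves(targets=[{"dp": [0,0,0.015],"yaw": 0},{"dp": [0,0,0.04],"yaw": 0},{"dp": [0,0,0.07],"yaw": 0},{"dp": [0,0,0.1],"yaw": 0},{"dp": [0,0.04,0.12],"yaw": 0},{"dp": [0,0.08,0.13],"yaw": 0},{"dp": [0,0.12,0.13],"yaw": 0},{"dp": [0,0.16,0.13],"yaw": 0},{"dp": [0,0.2,0.13],"yaw": 0},{"dp": [0,0.2,0.13],"yaw": 0},{"dp": [0,0.2,0.13],"yaw": 0}])

```text
time_s: 17.78
tcp_pos: [0.5384, 0.2926, 0.2189]
eef_rot: [180.0, -0.0, -114.8]
contact_force: [-1.1, -0.3, 0.1]
gripper_width: 0.0351
gripper_force: 0.0
```

```bash
python3 - <<'E'
from h import *
c=cap('side'); t=cap('top')
f=lambda c,u,v:cv2.resize(c['image'][v-30:v+30,u-30:u+30,::-1],(400,400),interpolation=2)
cv2.imwrite('pics/e.png',np.hstack([f(c,338,255),f(t,305,258)]))
W=world(t); P=W[238:278,288:328].reshape(-1,3); P=P[(P[:,2]>.068)&(P[:,2]<.085)&(np.hypot(P[:,0]-.52,P[:,1]-.046)<.034)]
A=np.c_[P[:,:2]-[.52,.046],np.ones(len(P))]; k=np.linalg.lstsq(A,P[:,2],rcond=None)[0]; print(len(P),k,P.mean(0))
F=blob(t,W,(280,300,236,256),.095,.13,.106); print('fin',len(F),np.median(F,0))
L=blob(t,W,(318,338,256,274),.08,.108,.094); print('lfin',len(L),np.median(L,0))
E
```

```text
425 [0.00523671 0.01140049 0.0749838 ] [0.52116489 0.04865782 0.0750202 ]
fin 40 [0.53998701 0.08922232 0.106     ]
lfin 37 [ 0.49541913 -0.00831549  0.094     ]
```

View pics/e.png

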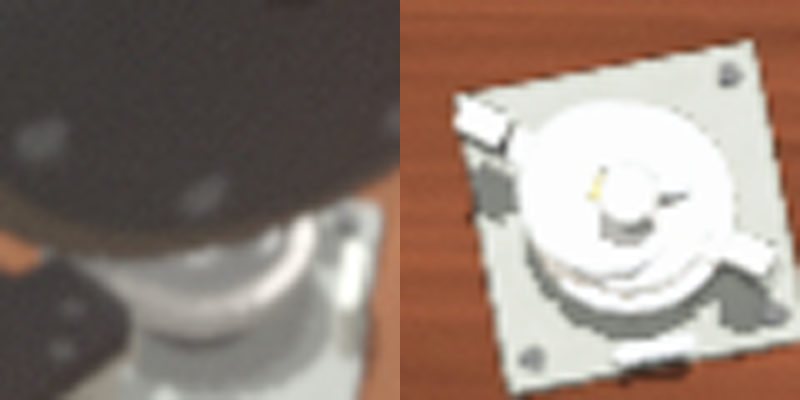

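The top view shows the upper weight flat on the lower, with its fin at (485,120) opposite the lower fin at (752,252), which hasn't moved. The axis is about 10 mm from the stem, within the limit.

```bash
python3 -c "
from h import *
print(r.close_job())"
```

```text
the job is handed in; nothing more can be done
None
```

The job is handed in with no verdict returned: the loose weight was pushed home at about 7 N (readings up to about 8 N) for over half a second. It now lies flat on the lower weight with the slots opposite, its axis about 10 mm from the stem and the lower weight unmoved; I did not re-check the loose items after the move.

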